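Put the capsuled medals away in the coin box

ROBOT

A 6-joint arm with a two-finger parallel gripper is mounted at the origin on the work surface. World frame = base frame: x ahead of the robot, y to its left, z up, the work surface at z = 0. Lengths are in m, angles in rad, forces in N, time in s.
With the tool pointing down it reaches from about 0.3 to 0.775 m from the base axis. Payload 14.6 kg.
Tool frame: the origin (TCP) lies midway between the tips of the shut fingers; the grasp point (between the pads) lies 19 mm behind it (ctrl.grip_depth is the z of the grasp point in the tool frame, in m); z points along the fingers, y is the line along which they close (so a half turn about z gives the same grasp; the last joint's range is limited). The gripper opens to 94 mm and grips with 3 to 60 N. Pads are 16 mm wide; open, the fingers measure 119 mm over their backs; the gripper's body (75 mm by 177 mm) begins 78 mm behind the grasp point.
Start: joints at [1.252, 0.3, 1.521, -0, 1.321, -0.067], TCP at [0.137, 0.533, 0.205] pointing down, gripper open.
Joint ranges: [-3.03, 3.03], [-0.79, 2.21], [0.23, 2.52], [-1.04, 4.18], [0, 3.07], [-2.55, 2.55]. Speed limits (rad/s): [2.22, 2.22, 2.57, 3.14, 3.14, 3.14].

INTERFACE

Orientations are given as [roll, pitch, yaw] about the fixed x, y, z axes, in that order (R = Rz(yaw) Ry(pitch) Rx(roll)).
In Python, from station import ctrl gives the robot as it stands. The module is installed in compiled form; this text tells all that it offers.
- The arm moves only by the tool carry_out, never from a script. Its argument "commands" is a list of rows, each a list of 3 entries, a list of its own where there are three numbers: the closure, from 0 (fully open) to 1 (shut), then the shift along the tool's x, y, z in mm, then the turn, a rotation vector about the tool's x, y, z in rad. In form: [[gripper, [tx, ty, tz], [wx, wy, wz]], ...]. A call has 1 to 10 rows; each row shifts and turns the commanded pose from where the row before left it, along the tool's axes as they then stand; what a row does not reach is not made up. A row lasts 1/8 s, in which the tool goes at most 62.5 mm and 10.7 degrees, less where a joint would pass 70% of its speed; a pose out of reach is approached as far as the arm can. A call with a gripper value outside its range is refused whole. The fingers move at their own pace and stop on an object; "squeeze" is the grip in N (left out, the last holds). Time passes only in rows, so rows that do not move let the fingers close. It gives the time, the measured TCP pose, the force, the opening and the grip force at its end, in the units of the state.
- ctrl.get_obs(): the state, without advancing time (a new reading comes with each control period).
- ctrl.camera(name): name is "side" or "top" or "wrist"; returns a dict with "img" (480x640x3 uint8, blue, green, red), "camera_matrix" (3x3 intrinsics, pixels), "rvec" (rotation vector, rad) and "tvec" (3), from world to camera coordinates, as OpenCV has them. Camera axes: x right, y down, z forward; pixel columns grow to the right and rows downward; lengths in m; the calibration is good to about 2 mm. A picture is of the moment at which its call begins. There is no depth.
- ctrl.hand_in(): hands the job in; it is judged then, once.
Trained networks look in the newest picture that a camera, given by its name, has taken for a name from the list of things; names that differ only in an ending like _2 or _b are one class to them, and where a whole thing is asked for, a point or a joint stands for the part that bears it (a point fixed in the world has none). Each returns a list of dicts, best first, with "score" (0 to 1); they miss things now and then, are a little off and sometimes report something else, mostly with a low value. They report only what shows in the picture. A call takes as long as a camera call. They do not tell look-alikes from the thing itself.
- ctrl.outline_of(thing, camera): "region" (480x640 bool, what is visible of it).
- ctrl.place_of(thing, camera): "at" ([x, y, z] in m, in world coordinates, good to about 4 mm: a listed point, or the origin of a listed thing).
The state is a dict: "time_s": time; "qpos": joint angles; "joint_vel": joint speeds; "tau": joint torques, N m; "ee_pos": TCP position; "eef_rot": TCP orientation; "force": force on the tool from outside, world axes, zero at the start; "moment": the same for the moment, N m; "grip_width": finger opening in m; "grip_force": force on a finger pad.
Only numpy, scipy, OpenCV 4.12 (cv2) and the standard library are available. Lean on these libraries where they do the work, as an engineer would, in place of code of your own. Each camera call takes 0.05 s, during which the arm holds its last target. There are 200 camera calls.

TASK

Put the three capsuled medals away in the drawn-out tray of the coin box, each lying flat down in the recess of its own size - the largest in the widest, the middle one in the middle one, the smallest in the narrowest - then push the tray fully home under the lid of the box. The bare medal with the hanging loop and the silver snuff box do not belong in there: leave them where they lie.

Things in the scene. Friction and masses are not known exactly. Their poses are not given: they have to be found in the camera images.
- large_center (a point): centre (half-way up) of the largest of three round bronze medals in clear plastic capsules (loose, 58 mm diameter, 10 mm thick, lying flat; the bronze disc shows through the clear capsule, within a thin white ring). Its z axis is the capsule's axis.
- medium_center (a point): centre (half-way up) of the middle of three round bronze medals in clear plastic capsules (loose, 41 mm diameter, 10 mm thick, lying flat; the bronze disc shows through the clear capsule, within a thin white ring). Its z axis is the capsule's axis.
- small_center (a point): centre (half-way up) of the smallest of three round bronze medals in clear plastic capsules (loose, 24 mm diameter, 10 mm thick, lying flat; the bronze disc shows through the clear capsule, within a thin white ring). Its z axis is the capsule's axis.
- block_large: loose square mahogany coin block, 83 x 83 mm, 12 mm tall, lying in the front of the drawn-out tray; one round, cork-lined recess in the middle of its top, the widest of the three: 74 mm wide, 4 mm deep. Origin: centre of its underside, which lies 10 mm above the shelf; z up, so the recess floor is 8 mm and the block's top 12 mm above the origin. The three blocks lie side by side in any order.
- block_medium: loose square mahogany coin block, 83 x 83 mm, 12 mm tall, lying in the front of the drawn-out tray; one round, cork-lined recess in the middle of its top, the middle of the three: 57 mm wide, 4 mm deep. Origin: centre of its underside, which lies 10 mm above the shelf; z up, so the recess floor is 8 mm and the block's top 12 mm above the origin. The three blocks lie side by side in any order.
- block_small: loose square mahogany coin block, 83 x 83 mm, 12 mm tall, lying in the front of the drawn-out tray; one round, cork-lined recess in the middle of its top, the narrowest of the three: 40 mm wide, 4 mm deep. Origin: centre of its underside, which lies 10 mm above the shelf; z up, so the recess floor is 8 mm and the block's top 12 mm above the origin. The three blocks lie side by side in any order.
- loop_medal_center (a point): centre of a bare bronze medal (loose, no capsule), 41 mm diameter, 5 mm thick, lying flat, with a small hanging loop that stands out about 15 mm along its x axis. A look-alike, to be left alone.
- snuff_box_center (a point): centre of a closed round tarnished-silver snuff box (loose), 58 mm diameter, 20 mm tall. A look-alike, to be left alone.
- tray_knob (a point): centre of the outer face of the round brass knob (15 mm across, stands out 16 mm) in the middle of the tray's front, 13 mm above the shelf. x axis: level, the way the tray slides home. The tray's front board and rims end 22 mm above the shelf, level with the blocks' tops; a seated capsule stands 6 mm higher. The box's front edge lies 141 mm past the knob at the start.
- tray (a joint): how far the tray is pushed in (m): 0 drawn out as at the start, 0.125 fully home, its front flush with the box's. It runs in grooves, takes 2 to 3 N and stays where left. The box is fixed, 280 mm wide, 205 deep, 39 tall; the opening under its lid clears a seated capsule by only 2 mm: one lying on the rim of a recess catches on it.
Things that resemble listed ones, but are neither listed nor needed, are in the scene too. Leave any blue or purple look-alike of the part that bears small_center alone.

How it is judged:
On the way:
1. all three capsules lie flat in the recesses of their own size (horizontal distance between large_center and block_large below 0.011 m and z of large_center in the frame of block_large between 0.011 and 0.0145 m and angle between the z axis of large_center and the z axis of block_large, either way round below 0.08 rad and horizontal distance between medium_center and block_medium below 0.011 m and z of medium_center in the frame of block_medium between 0.011 and 0.0145 m and angle between the z axis of medium_center and the z axis of block_medium, either way round below 0.08 rad and horizontal distance between small_center and block_small below 0.011 m and z of small_center in the frame of block_small between 0.011 and 0.0145 m and angle between the z axis of small_center and the z axis of block_small, either way round below 0.08 rad), for 0.2 s.
At the end, for the whole second after the job is handed in: Each capsule lies flat in the recess of its own size (centre within 11 mm of its block's centre, resting on the recess floor), the tray is within 5 mm of fully home, still, and let go, and the looped medal and the snuff box are within 20 mm of where they lay (all of step 1 and value of joint tray above 0.12 m and velocity of joint tray below 0.005 m/s and distance of each of loop_medal_center, snuff_box_center from where it was at the start of the episode below 0.02 m); the robot touches nothing.
It fails at once if the looped medal is moved more than 20 mm (distance of loop_medal_center from where it was at the start of the episode above 0.02 m).
It fails at once if the snuff box is moved more than 20 mm (distance of snuff_box_center from where it was at the start of the episode above 0.02 m).
It also fails if it takes over 96 s, if anything falls off the work surface, if the arm or the gripper's body presses on something with over 40 N, if the wrist force passes 120 N, or if a joint passes its speed limit or range.

## Working session

There is one attempt and no reset: what is moved stays moved. The work goes in short steps, Python scripts to look and compute and a tool call to move; the robot and the scene stay as the last step left them, time stands still between calls to the robot, and variables do not carry over. Pictures are saved under pics/ and viewed, at most 14 in all, crops included, and the job is handed in when it is done.

Besides the shell and the picture viewer there is one more tool, called after ">>>" as name(argument=value, ...), one argument or row to a line, values as JSON. carry_out: Moves the arm, as the interface text tells. Its arguments: {"type":"object","properties":{"commands":{"type":"array","items":{"type":"array"}},"squeeze":{"type":"number"}},"required":["commands"]}

```bash
mkdir -p pics
cat > h.py <<'E'
import numpy as np, cv2
from station import ctrl
def px2w(c,uv,z):
    R=cv2.Rodrigues(np.array(c["rvec"],float))[0]; t=np.array(c["tvec"],float).ravel()
    d=R.T@np.linalg.inv(c["camera_matrix"])@np.array([uv[0],uv[1],1.]); o=-R.T@t
    return o+d*(z-o[2])/d[2]
def w2px(c,p):
    return cv2.projectPoints(np.array([p],float),np.array(c["rvec"],float),np.array(c["tvec"],float),np.array(c["camera_matrix"]),None)[0].ravel()
E
python3 - <<'E'
from h import *
o=ctrl.get_obs(); print(o["ee_pos"],o["eef_rot"],ctrl.grip_depth)
for n in ["top","side"]:
    c=ctrl.camera(n); cv2.imwrite(f"pics/{n}0.png",c["img"])
    for th in ["large_center","medium_center","small_center","block_large","block_medium","block_small","loop_medal_center","snuff_box_center","tray_knob"]:
        print(n,th,[(np.round(r["at"],3).tolist(),round(r["score"],2),w2px(c,r["at"]).astype(int).tolist()) for r in ctrl.place_of(th,n)[:4]])
E
```

```text
[0.13694151 0.53238921 0.20486916] [-3.14038770e+00 -5.64035887e-05  2.88980331e+00] -0.0188
top large_center [([0.572, -0.321, 0.005], 0.74, [475, 218])]
top medium_center [([0.456, -0.284, 0.003], 0.91, [461, 274])]
top small_center [([0.641, 0.349, 0.004], 0.52, [150, 187]), ([0.605, 0.22, 0.004], 0.51, [213, 203]), ([0.61, 0.289, 0.01], 0.49, [178, 200]), ([0.554, 0.319, 0.004], 0.47, [163, 228])]
top block_large [([0.568, 0.106, 0.015], 0.63, [267, 219])]
top block_medium [([0.576, 0.024, 0.011], 0.81, [308, 216])]
top block_small [([0.46, -0.285, 0.005], 0.39, [461, 272])]
top loop_medal_center [([0.418, 0.295, 0.001], 0.76, [172, 295])]
top snuff_box_center [([0.543, 0.413, 0.008], 0.6, [115, 233])]
top tray_knob []
side large_center [([0.575, -0.318, 0.003], 0.58, [292, 170])]
side medium_center [([0.459, -0.288, 0.006], 0.51, [336, 175])]
side small_center [([0.604, 0.218, 0.007], 0.67, [257, 341]), ([0.637, 0.351, 0.008], 0.61, [226, 414]), ([0.609, 0.285, 0.008], 0.57, [249, 375]), ([0.554, 0.321, 0.002], 0.57, [281, 399])]
side block_large [([0.568, 0.107, 0.009], 0.87, [282, 292])]
side block_medium [([0.573, 0.026, 0.009], 0.89, [283, 262])]
side block_small [([0.582, -0.06, 0.009], 0.9, [282, 233])]
side loop_medal_center [([0.426, 0.296, 0.004], 0.74, [361, 385])]
side snuff_box_center [([0.546, 0.413, 0.008], 0.73, [282, 458])]
side tray_knob [([0.508, 0.018, 0.016], 0.86, [314, 257])]
```

View pics/top0.png

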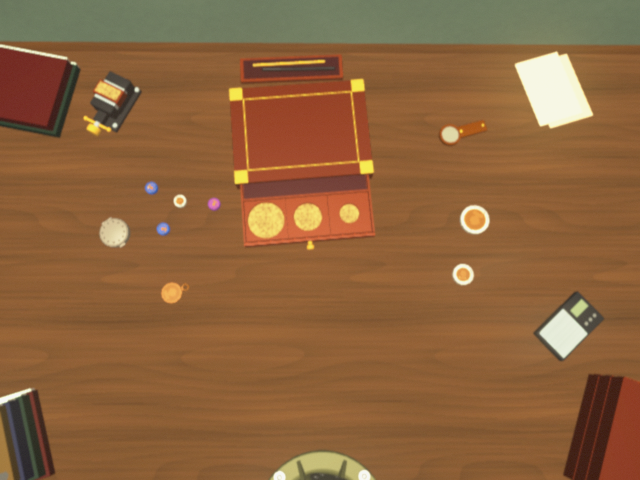

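Run:
```python
import cv2
i=cv2.imread("pics/top0.png"); cv2.imwrite("pics/crop1.png",cv2.resize(i[160:310,90:240],(600,600),interpolation=cv2.INTER_CUBIC))
```

```text
(no output)
```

View pics/crop1.png

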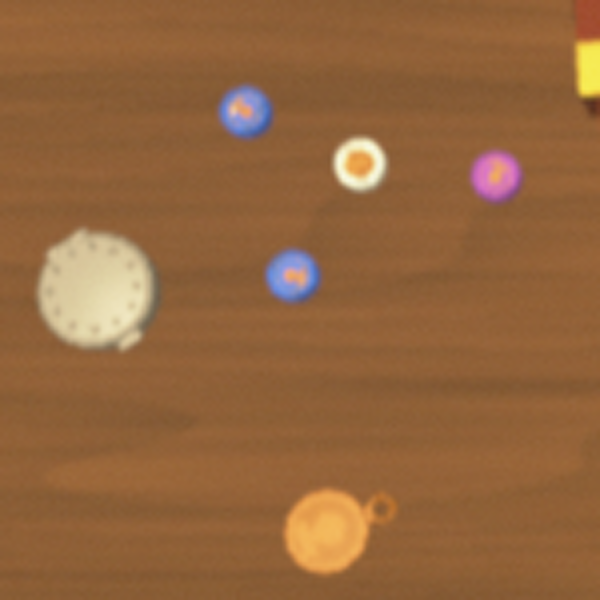

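Small candidates at top-view pixels (151,188) blue, (163,229) blue, (213,204) purple and (180,201) white-ringed bronze. Only the last fits small_center, at about (0.609, 0.287). The large capsule is at (475,218), the medium at (462,274), and the blocks left to right are large, medium, small. The looped medal is at (172,293) and the snuff box at (114,233); both stay put.

I'll turn the tool so its y lies along the slide direction, then go above the small one.

>>> carry_out(
  commands=[
    [0.5, [0, 0, 0], [0, 0, 0.176]],
    [0.5, [0, 0, 0], [0, 0, 0.176]],
    [0.5, [0, 0, 0], [0, 0, 0.176]],
    [0.5, [0, 0, 0], [0, 0, 0.176]],
    [0.5, [0, 0, 0], [0, 0, 0.176]],
    [0.5, [0, 0, 0], [0, 0, 0.176]],
    [0.5, [0, 0, 0], [0, 0, 0.176]],
    [0.5, [0, 0, 0], [0, 0, 0]],
  ],
  squeeze=10,
)

```text
time_s: 2.0
ee_pos: [0.137, 0.5327, 0.2054]
eef_rot: [3.142, 0.0, 1.659]
force: [1.0, 0.1, 0.7]
grip_width: 0.0472
grip_force: 0.0
```

>>> carry_out(
  commands=[
    [0.5, [-28, 45, 0], [0, 0, 0]],
    [0.5, [-28, 45, 0], [0, 0, 0]],
    [0.5, [-28, 45, 0], [0, 0, 0]],
    [0.5, [-28, 45, 0], [0, 0, 0]],
    [0.5, [-28, 45, 0], [0, 0, 0]],
    [0.5, [-28, 45, 0], [0, 0, 0]],
    [0.5, [-28, 45, 0], [0, 0, 0]],
    [0.5, [-28, 45, 0], [0, 0, 0]],
    [0.5, [-28, 45, 0], [0, 0, 0]],
    [0.5, [-28, 45, 0], [0, 0, 0]],
  ],
)

```text
time_s: 3.25
ee_pos: [0.6111, 0.2918, 0.2054]
eef_rot: [3.142, -0.0, 1.663]
force: [-0.7, 0.9, 0.2]
grip_width: 0.0471
grip_force: 0.0
```

>>> carry_out(
  commands=[
    [0.5, [0, 0, 35], [0, 0, 0]],
    [0.5, [0, 0, 35], [0, 0, 0]],
    [0.5, [0, 0, 0], [0, 0, 0]],
    [0.5, [0, 0, 0], [0, 0, 0]],
  ],
)

```text
time_s: 3.75
ee_pos: [0.6102, 0.2932, 0.1372]
eef_rot: [3.14, -0.001, 1.66]
force: [-0.5, -0.0, -0.4]
grip_width: 0.0469
grip_force: 0.0
```

```bash
cat > look.py <<'E'
import sys
from h import *
from scipy.spatial.transform import Rotation as Ro
o=ctrl.get_obs(); p=np.array(o["ee_pos"]); T=Ro.from_euler("xyz",o["eef_rot"]).as_matrix()
print("t",o["time_s"],"tcp",np.round(p,4),np.round(o["eef_rot"],3),"w",round(o["grip_width"],4))
c=ctrl.camera("wrist"); cv2.imwrite("pics/%s.png"%sys.argv[1],c["img"])
for th in sys.argv[2:]:
    for r in ctrl.place_of(th,"wrist")[:4]:
        a=np.array(r["at"]); print(th,np.round(a,4),round(r["score"],2),w2px(c,a).astype(int),"tool mm",np.round(T.T@(a-p)*1000,1))
E
python3 look.py w1 small_center
```

```text
t 3.75 tcp [0.6102 0.2932 0.1372] [ 3.14e+00 -1.00e-03  1.66e+00] w 0.0469
small_center [0.607  0.2893 0.0064] 0.97 [321 239] tool mm [ -3.6  -3.8 130.8]
small_center [0.5522 0.321  0.0019] 0.85 [264 199] tool mm [ 32.8 -55.5 135.3]
small_center [0.6381 0.3494 0.0026] 0.72 [361 176] tool mm [ 53.5  32.6 134.7]
small_center [0.5697 0.1142 0.0114] 0.67 [271 398] tool mm [-174.7  -56.5  125.6]
```

View pics/w1.png

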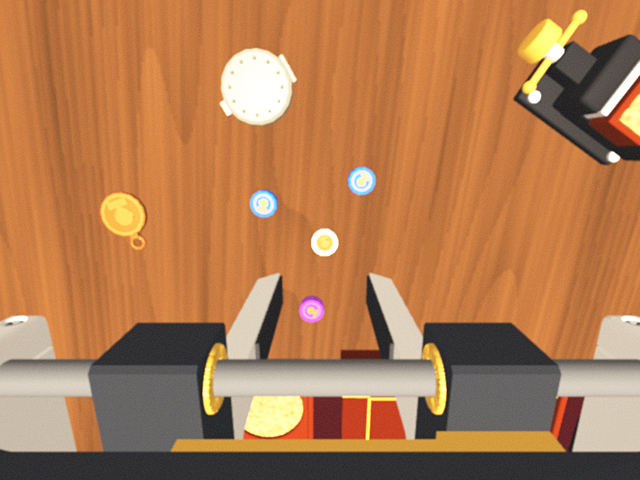

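The wrist view shows the white-ringed bronze small capsule at (324,242), blue ones at (263,204) and (361,181), and a purple one at (311,309). I'll refine the position from its pixel centroid.

```bash
cat > ref.py <<'E'
# refine: python3 ref.py thing z  -> centroid of outline region(s) in wrist image at plane z, tool offsets
import sys
from h import *
from scipy.spatial.transform import Rotation as Ro
z=float(sys.argv[2]); o=ctrl.get_obs(); p=np.array(o["ee_pos"]); T=Ro.from_euler("xyz",o["eef_rot"]).as_matrix()
c=ctrl.camera("wrist")
print("t",o["time_s"],"tcp",np.round(p,4),np.round(o["eef_rot"],3))
for r in ctrl.outline_of(sys.argv[1],"wrist")[:3]:
    k=max(cv2.findContours(r["region"].astype(np.uint8),0,2)[0],key=cv2.contourArea)
    (u,v),rad=cv2.minEnclosingCircle(k); a=px2w(c,(u,v),z); b=px2w(c,(u+rad,v),z)
    print(round(r["score"],2),np.round([u,v,rad],1),np.round(a,4),"diam mm",round(2000*np.linalg.norm(b-a),1),"tool mm",np.round(T.T@(a-p)*1000,1))
E
python3 ref.py small_center 0.008
```

```text
t 3.85 tcp [0.6103 0.2932 0.1375] [ 3.139e+00 -1.000e-03  1.659e+00]
0.9 [324.  240.6  14. ] [0.6099 0.2884 0.008 ] diam mm 26.0 tool mm [ -4.9  -1.2 129.5]
0.86 [263.8 202.8  13.4] [0.5526 0.319  0.008 ] diam mm 24.2 tool mm [ 30.7 -55.5 129.4]
0.77 [312. 307.  13.] [0.604  0.2204 0.008 ] diam mm 25.6 tool mm [-72.1 -13.  129.4]
```

>>> carry_out(
  commands=[
    [0.5, [-5, -1, 40], [0, 0, 0]],
    [0.5, [0, 0, 40], [0, 0, 0]],
    [0.5, [0, 0, 33], [0, 0, 0]],
    [0.5, [0, 0, 15], [0, 0, 0]],
    [0.5, [0, 0, 5], [0, 0, 0]],
    [0.5, [0, 0, 0], [0, 0, 0]],
    [1, [0, 0, 0], [0, 0, 0]],
    [1, [0, 0, 0], [0, 0, 0]],
    [1, [0, 0, 0], [0, 0, 0]],
    [1, [0, 0, 0], [0, 0, 0]],
  ],
  squeeze=10,
)

```text
time_s: 5.2
ee_pos: [0.6093, 0.2878, 0.0029]
eef_rot: [3.141, -0.0, 1.658]
force: [-1.2, 0.6, 4.2]
grip_width: 0.023
grip_force: 10.0
```

>>> carry_out(
  commands=[
    [1, [0, 0, -30], [0, 0, 0]],
    [1, [0, 0, -50], [0, 0, 0]],
    [1, [0, 0, -50], [0, 0, 0]],
    [1, [-50, -9, 0], [0, 0, 0]],
    [1, [-58, -10, 0], [0, 0, 0]],
    [1, [-58, -10, 0], [0, 0, 0]],
    [1, [-58, -10, 0], [0, 0, 0]],
    [1, [-58, -10, 0], [0, 0, 0]],
    [1, [-58, -9, 0], [0, 0, 0]],
    [1, [0, 0, 0], [0, 0, 0]],
  ],
)

```text
time_s: 6.45
ee_pos: [0.5804, -0.0595, 0.1324]
eef_rot: [-3.141, 0.0, 1.653]
force: [0.1, 0.9, 0.3]
grip_width: 0.0235
grip_force: 10.0
```

```bash
python3 look.py w2 block_small block_medium block_large tray_knob
python3 - <<'E'
from h import *
c=ctrl.camera("wrist")
for n in ["block_small","block_medium","block_large"]:
    for r in ctrl.outline_of(n,"wrist")[:2]:
        k=max(cv2.findContours(r["region"].astype(np.uint8),0,2)[0],key=cv2.contourArea); q=cv2.minAreaRect(k)
        print(n,round(r["score"],2),q,np.round(px2w(c,q[0],0.022),4))
E
```

```text
t 6.45 tcp [ 0.5804 -0.0595  0.1324] [-3.141  0.     1.653] w 0.0235
block_small [ 0.5796 -0.0602  0.0087] 0.75 [324 237] tool mm [ -0.6  -0.9 123.7]
block_medium [0.5756 0.0273 0.0143] 0.96 [327 137] tool mm [ 86.9   2.4 118.1]
block_large [0.5723 0.1136 0.0107] 0.71 [332  21] tool mm [173.2   6.2 121.7]
block_small 0.65 ((324.15155029296875, 237.6194305419922), (97.22857666015625, 84.28829193115234), 0.6740369200706482) [ 0.5797 -0.0521  0.022 ]
block_small 0.51 ((324.5, 292.0), (44.0, 41.0), 90.0) [ 0.5845 -0.1028  0.022 ]
block_medium 0.78 ((325.0, 142.5), (107.0, 106.0), 90.0) [0.5735 0.0273 0.022 ]
block_large 0.68 ((326.5, 44.5), (89.0, 111.0), 90.0) [0.5684 0.0986 0.022 ]
```

View pics/w2.png

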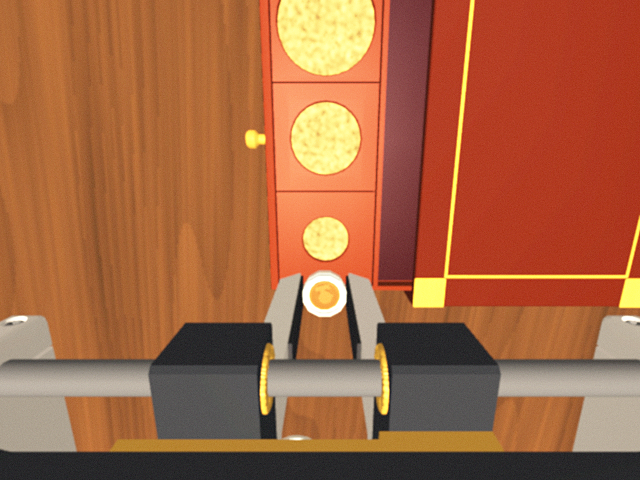

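The view shows the cork recesses at (326,239) small, (325,138) medium and (326,24) large, with the held capsule at (324,294). I'll segment the cork for the centres.

```bash
cat > cork.py <<'E'
from h import *
from scipy.spatial.transform import Rotation as Ro
o=ctrl.get_obs(); p=np.array(o["ee_pos"]); T=Ro.from_euler("xyz",o["eef_rot"]).as_matrix()
c=ctrl.camera("wrist"); i=cv2.GaussianBlur(c["img"],(5,5),0).astype(int)
m=((i[...,1]>140)&(i[...,2]>200)&(i[...,0]<190)).astype(np.uint8); m[300:]=0
m=cv2.morphologyEx(m,cv2.MORPH_CLOSE,np.ones((7,7)))
for k in cv2.findContours(m,0,2)[0]:
    if cv2.contourArea(k)>700:
        (u,v),r=cv2.minEnclosingCircle(k); a=px2w(c,(u,v),.018); b=px2w(c,(u+r,v),.018)
        print(np.round([u,v,r]),np.round(a,4),"diam",round(2000*np.linalg.norm(b-a),1),"tool",np.round(T.T@(a-p)*1000,1))
E
python3 cork.py
```

```text
[324. 261.  41.] [ 0.5815 -0.0751  0.018 ] diam 73.0 tool [-19.9  -1.2 114.4]
[526. 166. 175.] [0.7426 0.0227 0.018 ] diam 293.4 tool [ 63.4 167.9 114.4]
[324. 104. 113.] [0.5702 0.0564 0.018 ] diam 181.8 tool [112.1  -0.9 114.4]
```

```bash
sed -i 's/^m=((i.*$/hs=cv2.cvtColor(i.astype(np.uint8),cv2.COLOR_BGR2HSV); m=((hs[...,0]>17)\&(hs[...,0]<32)\&(hs[...,1]>80)\&(hs[...,2]>190)).astype(np.uint8); m[300:]=0; m[:,390:]=0; m[:,:260]=0/; s/7,7/3,3/' cork.py; python3 cork.py
python3 - <<'E'
from h import *
c=ctrl.camera("wrist")
for q in [(326,239),(325.5,138),(326,24)]: print(np.round(px2w(c,q,.018),4))
print(w2px(c,[.5804,-.0595,.1344]))
E
```

```text
[324. 242.  22.] [ 0.5802 -0.0579  0.018 ] diam 39.4 tool [ -2.4  -1.  114.4]
[325. 143.  36.] [0.5736 0.0264 0.018 ] diam 58.8 tool [ 8.210e+01 -1.000e-01  1.144e+02]
[326.  29.  51.] [0.5671 0.1094 0.018 ] diam 78.0 tool [165.4   0.7 114.4]
[ 0.5815 -0.055   0.018 ]
[0.5736 0.0302 0.018 ]
[0.5668 0.1127 0.018 ]
[324.54273    297.38257877]
```

>>> carry_out(
  commands=[
    [1, [-2, -1, 40], [0, 0, 0]],
    [1, [0, 0, 40], [0, 0, 0]],
    [1, [0, 0, 20], [0, 0, 0]],
    [1, [0, 0, 5], [0, 0, 0]],
    [1, [0, 0, 0], [0, 0, 0]],
    [1, [0, 0, 0], [0, 0, 0]],
  ],
)

```text
time_s: 7.8
ee_pos: [0.5806, -0.0582, 0.0286]
eef_rot: [3.14, 0.0, 1.658]
force: [-1.0, 0.3, -0.6]
grip_width: 0.0237
grip_force: 10.0
```

>>> carry_out(
  commands=[
    [1, [0, 0, 5], [0, 0, 0]],
    [1, [0, 0, 0], [0, 0, 0]],
    [0.6, [0, 0, 0], [0, 0, 0]],
    [0.6, [0, 0, 0], [0, 0, 0]],
    [0.6, [0, 0, 0], [0, 0, 0]],
    [0.6, [0, 0, -30], [0, 0, 0]],
    [0.33, [0, 0, -40], [0, 0, 0]],
    [0.33, [0, 0, -40], [0, 0, 0]],
    [0.33, [0, 0, 0], [0, 0, 0]],
    [0.33, [0, 0, 0], [0, 0, 0]],
  ],
)

```text
time_s: 9.05
ee_pos: [0.5796, -0.058, 0.1316]
eef_rot: [-3.141, -0.0, 1.658]
force: [0.1, 0.6, 0.1]
grip_width: 0.063
grip_force: 0.0
```

```bash
python3 ref.py small_center 0.028; python3 cork.py;python3 look.py w3
```

```text
t 9.05 tcp [ 0.5796 -0.058   0.1316] [-3.141 -0.     1.658]
0.58 [325.  242.2  14.4] [ 0.5792 -0.0577  0.028 ] diam mm 24.5 tool mm [  0.4  -0.3 103.6]
[326. 240.  22.] [ 0.5802 -0.0583  0.018 ] diam 39.5 tool [ -0.4   0.9 113. ]
[327. 140.  36.] [0.5734 0.0263 0.018 ] diam 59.2 tool [ 84.4   1.6 113.1]
[328.  26.  51.] [0.5669 0.1087 0.018 ] diam 77.4 tool [167.2   2.2 113.1]
t 9.2 tcp [ 0.5796 -0.058   0.1312] [-3.140e+00 -1.000e-03  1.658e+00] w 0.0628
```

View pics/w3.png

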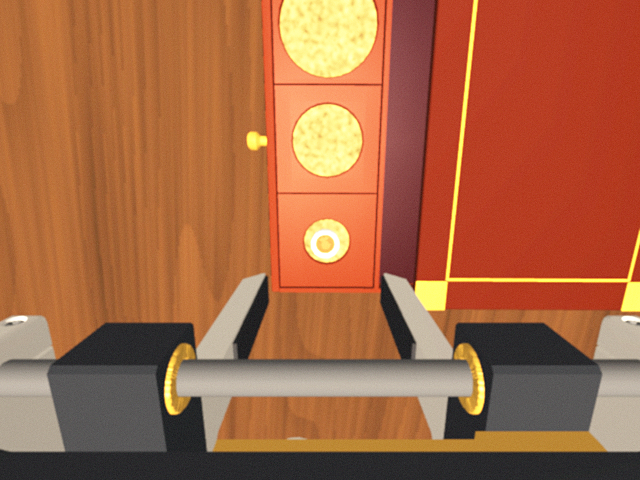

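The small capsule sits in its recess at (326,241). Next, the medium one.

>>> carry_out(
  commands=[
    [0.33, [-43, -28, 0], [0, 0, 0]],
    [0.33, [-43, -28, 0], [0, 0, 0]],
    [0.33, [-43, -28, 0], [0, 0, 0]],
    [0.33, [-43, -28, 0], [0, 0, 0]],
    [0.33, [-44, -28, 0], [0, 0, 0]],
    [0.33, [0, 0, 0], [0, 0, 0]],
    [0.33, [0, 0, 0], [0, 0, 0]],
    [0.33, [0, 0, 0], [0, 0, 0]],
  ],
)

```text
time_s: 10.25
ee_pos: [0.4598, -0.2844, 0.1322]
eef_rot: [-3.141, -0.0, 1.659]
force: [0.7, -0.2, -0.0]
grip_width: 0.063
grip_force: 0.0
```

```bash
python3 ref.py medium_center 0.008
```

```text
t 10.25 tcp [ 0.4598 -0.2844  0.1322] [-3.141 -0.     1.659]
0.87 [322.  238.   22.8] [ 0.4569 -0.2857  0.008 ] diam mm 41.7 tool mm [ -1.   -3.  124.2]
```

>>> carry_out(
  commands=[
    [0.33, [-1, -3, 40], [0, 0, 0]],
    [0.33, [0, 0, 40], [0, 0, 0]],
    [0.33, [0, 0, 30], [0, 0, 0]],
    [0.33, [0, 0, 13], [0, 0, 0]],
    [0.33, [0, 0, 5], [0, 0, 0]],
    [0.33, [0, 0, 0], [0, 0, 0]],
    [1, [0, 0, 0], [0, 0, 0]],
    [1, [0, 0, 0], [0, 0, 0]],
    [1, [0, 0, 0], [0, 0, 0]],
    [1, [0, 0, 0], [0, 0, 0]],
  ],
)

```text
time_s: 11.6
ee_pos: [0.4566, -0.2868, 0.0049]
eef_rot: [3.141, 0.0, 1.658]
force: [-0.6, 0.4, 4.1]
grip_width: 0.0405
grip_force: 10.0
```

>>> carry_out(
  commands=[
    [1, [0, 0, -28], [0, 0, 0]],
    [1, [0, 0, -50], [0, 0, 0]],
    [1, [0, 0, -50], [0, 0, 0]],
    [1, [50, 24, 0], [0, 0, 0]],
    [1, [50, 24, 0], [0, 0, 0]],
    [1, [50, 24, 0], [0, 0, 0]],
    [1, [50, 24, 0], [0, 0, 0]],
    [1, [50, 24, 0], [0, 0, 0]],
    [1, [51, 24, 0], [0, 0, 0]],
    [1, [0, 0, 0], [0, 0, 0]],
  ],
)

```text
time_s: 12.85
ee_pos: [0.5741, 0.0288, 0.132]
eef_rot: [-3.141, -0.0, 1.662]
force: [0.1, -1.0, 0.3]
grip_width: 0.0403
grip_force: 10.0
```

>>> carry_out(
  commands=[
    [1, [0, 0, 0], [0, 0, 0]],
    [1, [0, 0, 0], [0, 0, 0]],
  ],
)

```text
time_s: 13.1
ee_pos: [0.5735, 0.0245, 0.1324]
eef_rot: [-3.141, 0.0, 1.656]
force: [-0.6, -0.1, -0.5]
grip_width: 0.0404
grip_force: 10.0
```

```bash
python3 cork.py; python3 ref.py medium_center 0.13
```

```text
[324. 292.  26.] [ 0.5766 -0.0253  0.018 ] diam 48.1 tool [-49.9  -1.2 114.5]
[325. 238.  32.] [0.5732 0.0262 0.018 ] diam 56.6 tool [ 1.700e+00 -1.000e-01  1.144e+02]
[326. 137.  47.] [0.5664 0.1109 0.018 ] diam 76.6 tool [ 86.7   0.3 114.4]
t 13.15 tcp [0.5736 0.0245 0.1325] [-3.142  0.     1.656]
0.88 [324.3 289.1  37.8] [0.5727 0.0237 0.13  ] diam mm 43.1 tool mm [-0.8 -1.   2.5]
```

>>> carry_out(
  commands=[
    [1, [2, 0, 40], [0, 0, 0]],
    [1, [0, 0, 40], [0, 0, 0]],
    [1, [0, 0, 20], [0, 0, 0]],
    [1, [0, 0, 5], [0, 0, 0]],
    [1, [0, 0, 3], [0, 0, 0]],
    [1, [0, 0, 0], [0, 0, 0]],
    [1, [0, 0, 0], [0, 0, 0]],
  ],
)

```text
time_s: 14.12
ee_pos: [0.5739, 0.0276, 0.0252]
eef_rot: [3.14, 0.0, 1.658]
force: [-0.4, -0.5, -0.0]
grip_width: 0.0403
grip_force: 10.0
```

>>> carry_out(
  commands=[
    [1, [0, 0, 1], [0, 0, 0]],
    [1, [0, 0, 0], [0, 0, 0]],
    [0.4, [0, 0, 0], [0, 0, 0]],
    [0.4, [0, 0, 0], [0, 0, 0]],
    [0.4, [0, 0, 0], [0, 0, 0]],
    [0.4, [0, 0, -30], [0, 0, 0]],
    [0.15, [0, 0, -40], [0, 0, 0]],
    [0.15, [0, 0, -40], [0, 0, 0]],
    [0.15, [0, 0, 0], [0, 0, 0]],
    [0.15, [0, 0, 0], [0, 0, 0]],
  ],
)

```text
time_s: 15.38
ee_pos: [0.5732, 0.0277, 0.1326]
eef_rot: [-3.141, -0.0, 1.658]
force: [0.2, -0.3, 0.0]
grip_width: 0.0797
grip_force: 0.0
```

```bash
python3 ref.py medium_center 0.028; python3 cork.py
```

```text
t 15.375 tcp [0.5732 0.0277 0.1326] [-3.141 -0.     1.658]
0.87 [325.4 240.9  24.1] [0.573 0.029 0.028] diam mm 41.3 tool mm [  1.3   0.  104.6]
[326. 241.  32.] [0.5731 0.0263 0.018 ] diam 56.5 tool [ -1.4   0.2 114.1]
[326. 141.  47.] [0.5666 0.1109 0.018 ] diam 76.5 tool [ 83.4   1.1 114.1]
```

>>> carry_out(
  commands=[
    [0.15, [-58, -5, 0], [0, 0, 0]],
    [0.15, [-58, -5, 0], [0, 0, 0]],
    [0.15, [-58, -5, 0], [0, 0, 0]],
    [0.15, [-58, -5, 0], [0, 0, 0]],
    [0.15, [-58, -5, 0], [0, 0, 0]],
    [0.15, [-57, -6, 0], [0, 0, 0]],
    [0.15, [0, 0, 0], [0, 0, 0]],
    [0.15, [0, 0, 0], [0, 0, 0]],
    [0.15, [0, 0, 0], [0, 0, 0]],
  ],
)

```text
time_s: 16.65
ee_pos: [0.5731, -0.3194, 0.1333]
eef_rot: [-3.141, -0.0, 1.659]
force: [-0.3, -0.3, -0.1]
grip_width: 0.0799
grip_force: 0.0
```

```bash
python3 ref.py large_center 0.008
```

```text
t 16.65 tcp [ 0.5731 -0.3194  0.1333] [-3.141 -0.     1.659]
0.83 [322.5 232.7  32.4] [ 0.5703 -0.3159  0.008 ] diam mm 59.2 tool mm [  3.7  -2.4 125.3]
```

>>> carry_out(
  commands=[
    [0.15, [3, -2, 40], [0, 0, 0]],
    [0.15, [0, 0, 40], [0, 0, 0]],
    [0.15, [0, 0, 31], [0, 0, 0]],
    [0.15, [0, 0, 13], [0, 0, 0]],
    [0.15, [0, 0, 5], [0, 0, 0]],
    [0.15, [0, 0, 0], [0, 0, 0]],
    [1, [0, 0, 0], [0, 0, 0]],
    [1, [0, 0, 0], [0, 0, 0]],
    [1, [0, 0, 0], [0, 0, 0]],
    [1, [0, 0, 0], [0, 0, 0]],
  ],
)

```text
time_s: 18.0
ee_pos: [0.5707, -0.318, 0.0049]
eef_rot: [3.141, 0.0, 1.658]
force: [-0.1, -0.2, 4.3]
grip_width: 0.0576
grip_force: 10.0
```

>>> carry_out(
  commands=[
    [1, [0, 0, -28], [0, 0, 0]],
    [1, [0, 0, -50], [0, 0, 0]],
    [1, [0, 0, -50], [0, 0, 0]],
    [1, [54, 4, 0], [0, 0, 0]],
    [1, [54, 4, 0], [0, 0, 0]],
    [1, [54, 4, 0], [0, 0, 0]],
    [1, [54, 4, 0], [0, 0, 0]],
    [1, [54, 4, 0], [0, 0, 0]],
    [1, [54, 4, 0], [0, 0, 0]],
    [1, [54, 4, 0], [0, 0, 0]],
  ],
)

```text
time_s: 19.25
ee_pos: [0.5652, 0.0628, 0.1323]
eef_rot: [-3.141, 0.0, 1.658]
force: [1.3, -0.4, -1.6]
grip_width: 0.0572
grip_force: 10.0
```

>>> carry_out(
  commands=[
    [1, [49, 5, 0], [0, 0, 0]],
    [1, [0, 0, 0], [0, 0, 0]],
    [1, [0, 0, 0], [0, 0, 0]],
    [1, [0, 0, 0], [0, 0, 0]],
  ],
)

```text
time_s: 19.75
ee_pos: [0.5664, 0.1093, 0.1323]
eef_rot: [-3.141, 0.0, 1.656]
force: [0.4, -1.0, -1.2]
grip_width: 0.0575
grip_force: 10.0
```

```bash
python3 cork.py; python3 ref.py large_center 0.13;python3 ref.py block_large 0.022; python3 look.py w4
```

```text
[324. 290.  41.] [0.5693 0.0614 0.018 ] diam 76.1 tool [-47.9  -1.2 114.3]
[325. 238.  42.] [0.5664 0.1107 0.018 ] diam 73.6 tool [1.400e+00 1.000e-01 1.143e+02]
t 19.8 tcp [0.5664 0.1093 0.1324] [-3.142  0.     1.656]
t 19.9 tcp [0.5664 0.1095 0.1324] [-3.142  0.     1.657]
0.87 [326.3 225.4  58.5] [0.5662 0.1231 0.022 ] diam mm 101.1 tool mm [ 13.6   0.9 110.4]
t 20.0 tcp [0.5664 0.1098 0.1325] [ 3.142 -0.     1.657] w 0.0572
```

View pics/w4.png

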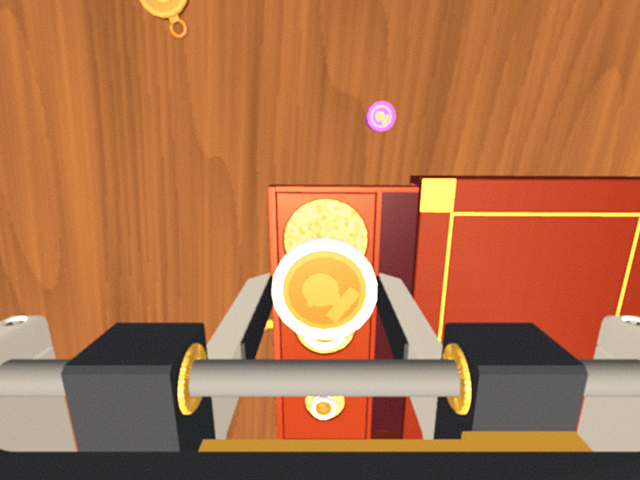

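The large recess circle is centred near (325,238), partly behind the held capsule at (325,290). The two are aligned, so I lower.

>>> carry_out(
  commands=[
    [1, [1, 0, 40], [0, 0, 0]],
    [1, [0, 0, 40], [0, 0, 0]],
    [1, [0, 0, 20], [0, 0, 0]],
    [1, [0, 0, 5], [0, 0, 0]],
    [1, [0, 0, 3], [0, 0, 0]],
    [1, [0, 0, 0], [0, 0, 0]],
    [1, [0, 0, 0], [0, 0, 0]],
  ],
)

```text
time_s: 20.92
ee_pos: [0.5666, 0.1114, 0.0252]
eef_rot: [3.14, -0.0, 1.658]
force: [0.7, -0.0, -1.3]
grip_width: 0.0577
grip_force: 10.0
```

>>> carry_out(
  commands=[
    [1, [0, 0, 1], [0, 0, 0]],
    [1, [0, 0, 0], [0, 0, 0]],
    [0.22, [0, 0, 0], [0, 0, 0]],
    [0.22, [0, 0, 0], [0, 0, 0]],
    [0.22, [0, 0, 0], [0, 0, 0]],
    [0.22, [0, 0, -30], [0, 0, 0]],
    [0.22, [0, 0, -40], [0, 0, 0]],
    [0.22, [0, 0, -40], [0, 0, 0]],
    [0.22, [0, 0, 0], [0, 0, 0]],
    [0.22, [0, 0, 0], [0, 0, 0]],
  ],
)

```text
time_s: 22.18
ee_pos: [0.5659, 0.1113, 0.1326]
eef_rot: [-3.141, 0.0, 1.658]
force: [0.4, -0.3, -0.6]
grip_width: 0.073
grip_force: 0.0
```

```bash
python3 ref.py large_center 0.028; python3 cork.py
python3 - <<'E'
from h import *
c=ctrl.camera("side"); cv2.imwrite("pics/s1.png",cv2.resize(c["img"][200:360,200:400],(750,600),interpolation=cv2.INTER_CUBIC))
print([(np.round(r["at"],4),r["score"]) for r in ctrl.place_of("tray_knob","side")])
for th in ["large_center","medium_center","small_center"]:
    print(th,[(np.round(r["at"],3).tolist(),round(r["score"],2)) for r in ctrl.place_of(th,"side")[:2]])
E
```

```text
t 22.175 tcp [0.5659 0.1113 0.1326] [-3.141  0.     1.658]
0.93 [325.2 239.7  34. ] [0.5655 0.1136 0.028 ] diam mm 58.1 tool mm [ 2.400e+00 -1.000e-01  1.046e+02]
[326. 240.  41.] [0.5664 0.1109 0.018 ] diam 73.4 tool [ -0.4   0.9 114.1]
[(array([0.5106, 0.018 , 0.0151]), 0.79)]
large_center [([0.569, 0.11, 0.022], 0.88)]
medium_center [([0.575, 0.028, 0.023], 0.65)]
small_center [([0.556, 0.324, 0.004], 0.78), ([0.637, 0.351, 0.01], 0.7)]
```

View pics/s1.png

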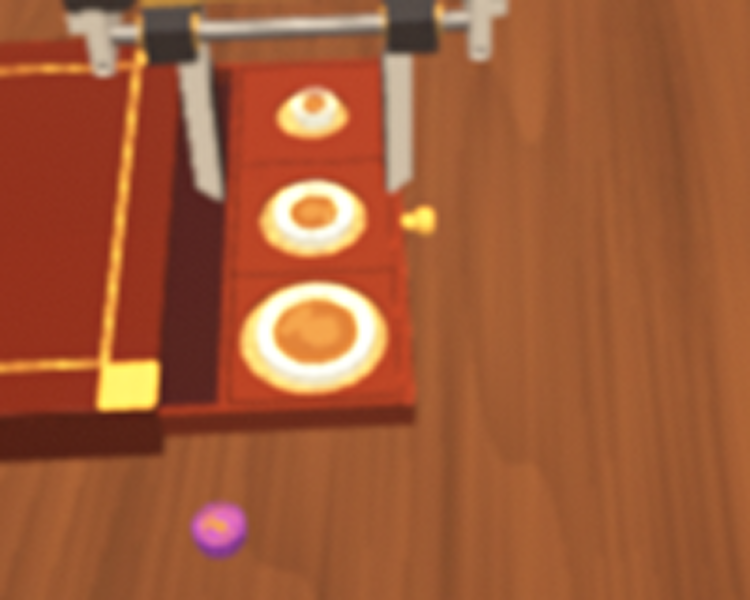

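All three capsules are seated concentrically in the matching recesses. Now the tray: shut the fingers and go down in front of the knob.

>>> carry_out(
  commands=[
    [1, [-29, -35, 0], [0, 0, 0]],
    [1, [-28, -35, 0], [0, 0, 0]],
    [1, [-28, -35, 0], [0, 0, 0]],
    [1, [0, 0, 0], [0, 0, 0]],
    [1, [0, 0, 0], [0, 0, 0]],
    [1, [0, 0, 0], [0, 0, 0]],
  ],
)

```text
time_s: 23.32
ee_pos: [0.4696, 0.0181, 0.1333]
eef_rot: [3.142, -0.0, 1.658]
force: [-0.1, 0.7, -0.6]
grip_width: 0.0169
grip_force: 0.0
```

```bash
python3 look.py w5 tray_knob; python3 ref.py tray_knob 0.013
```

```text
t 23.325 tcp [0.4696 0.0181 0.1333] [ 3.142 -0.     1.658] w 0.0169
tray_knob [ 0.5784 -0.0592  0.009 ] 0.74 [429 322] tool mm [-86.5 101.6 124.3]
tray_knob [ 0.5785 -0.0562  0.0259] 0.28 [435 328] tool mm [-83.5 102.  107.4]
t 23.425 tcp [0.4694 0.018  0.1333] [-3.141 -0.     1.659]
0.63 [479.5 209.  153.7] [0.6027 0.0559 0.013 ] diam mm 271.2 tool mm [ 26.1 136.1 120.2]
```

View pics/w5.png

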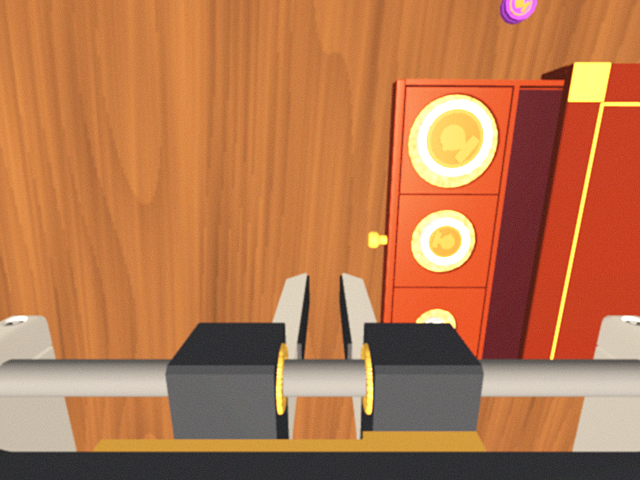

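The knob's outer face is at (367,240), about 40 mm ahead and in line with the tool. Descend, then push slowly.

>>> carry_out(
  commands=[
    [1, [0, 0, 45], [0, 0, 0]],
    [1, [0, 0, 45], [0, 0, 0]],
    [1, [0, 0, 25], [0, 0, 0]],
    [1, [0, 0, 9], [0, 0, 0]],
    [1, [0, 0, 0], [0, 0, 0]],
    [1, [0, 10, 0], [0, 0, 0]],
    [1, [0, 8, 0], [0, 0, 0]],
    [1, [0, 6, 0], [0, 0, 0]],
    [1, [0, 6, 0], [0, 0, 0]],
    [1, [0, 6, 0], [0, 0, 0]],
  ],
)

```text
time_s: 24.78
ee_pos: [0.5051, 0.0207, 0.0094]
eef_rot: [-3.141, 0.0, 1.658]
force: [-1.4, -2.2, 0.7]
grip_width: 0.0004
grip_force: 0.9
```

>>> carry_out(
  commands=[
    [1, [0, 8, 0], [0, 0, 0]],
    [1, [0, 8, 0], [0, 0, 0]],
    [1, [0, 8, 0], [0, 0, 0]],
    [1, [0, 8, 0], [0, 0, 0]],
    [1, [0, 8, 0], [0, 0, 0]],
    [1, [0, 8, 0], [0, 0, 0]],
    [1, [0, 8, 0], [0, 0, 0]],
    [1, [0, 8, 0], [0, 0, 0]],
  ],
)

```text
time_s: 25.78
ee_pos: [0.5692, 0.0263, 0.0094]
eef_rot: [-3.142, 0.0, 1.658]
force: [-1.9, -2.1, 0.7]
grip_width: 0.0002
grip_force: 0.9
```

Run:
```python
from h import *
c=ctrl.camera("side"); cv2.imwrite("pics/s2.png",cv2.resize(c["img"][200:360,200:400],(750,600),interpolation=cv2.INTER_CUBIC))
```

```text
(no output)
```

View pics/s2.png

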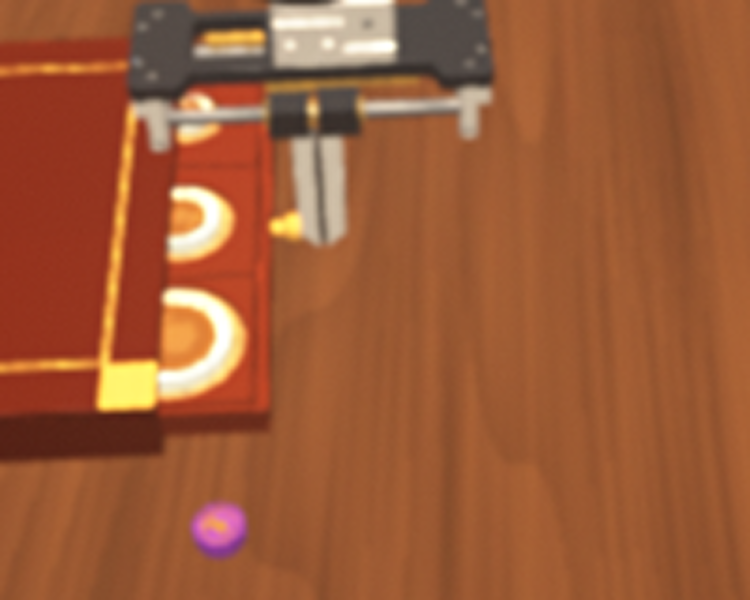

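The tray is sliding in and the capsules are passing under the lid (front edge at about x=268 in the crop). About 50 mm remain.

>>> carry_out(
  commands=[
    [1, [0, 8, 0], [0, 0, 0]],
    [1, [0, 8, 0], [0, 0, 0]],
    [1, [0, 8, 0], [0, 0, 0]],
    [1, [0, 8, 0], [0, 0, 0]],
    [1, [0, 6, 0], [0, 0, 0]],
    [1, [0, 4, 0], [0, 0, 0]],
    [1, [0, 2, 0], [0, 0, 0]],
    [1, [0, 0, 0], [0, 0, 0]],
  ],
)

```text
time_s: 26.82
ee_pos: [0.6126, 0.0301, 0.0095]
eef_rot: [3.141, -0.0, 1.658]
force: [-0.3, -0.5, 0.2]
grip_width: 0.0008
grip_force: 0.1
```

>>> carry_out(
  commands=[
    [1, [0, 2, 0], [0, 0, 0]],
    [1, [0, 2, 0], [0, 0, 0]],
    [1, [0, 2, 0], [0, 0, 0]],
  ],
)

```text
time_s: 27.2
ee_pos: [0.6186, 0.0306, 0.0095]
eef_rot: [-3.142, 0.0, 1.658]
force: [-1.7, -0.3, 0.6]
grip_width: 0.0006
grip_force: 0.8
```

>>> carry_out(
  commands=[
    [1, [0, 2, 0], [0, 0, 0]],
    [1, [0, 1, 0], [0, 0, 0]],
    [1, [0, 1, 0], [0, 0, 0]],
    [1, [0, 1, 0], [0, 0, 0]],
  ],
)

```text
time_s: 27.7
ee_pos: [0.6224, 0.0309, 0.0092]
eef_rot: [-3.138, -0.0, 1.658]
force: [-13.6, -1.8, 6.2]
grip_width: 0.0005
grip_force: 6.5
```

Run:
```python
from h import *
c=ctrl.camera("side"); cv2.imwrite("pics/s3.png",cv2.resize(c["img"][200:360,200:400],(750,600),interpolation=cv2.INTER_CUBIC))
```

```text
(no output)
```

View pics/s3.png

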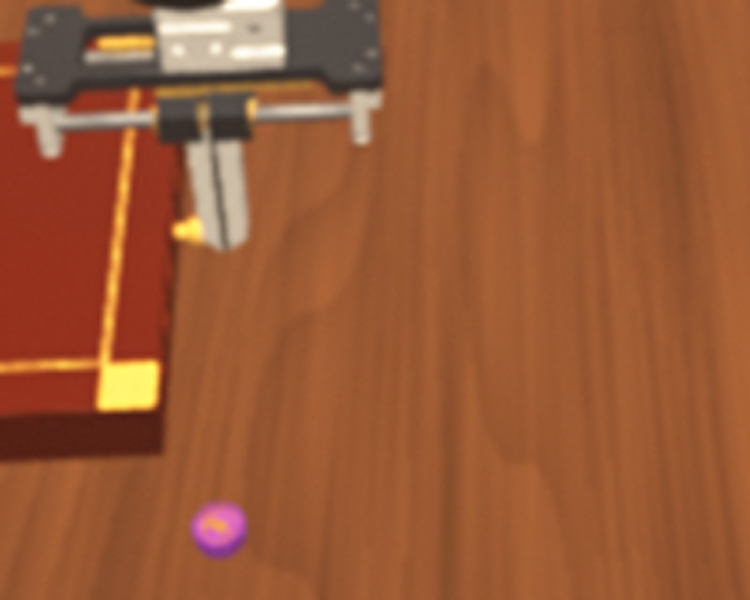

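The tray front is flush with the box edge and the force has risen to 13.6 N, so the tray is at its end stop. Back off and lift.

>>> carry_out(
  commands=[
    [1, [0, -6, 0], [0, 0, 0]],
    [1, [0, -30, 0], [0, 0, 0]],
    [1, [0, -40, 0], [0, 0, 0]],
    [1, [0, -20, -30], [0, 0, 0]],
    [1, [0, 0, -50], [0, 0, 0]],
    [1, [0, 0, -30], [0, 0, 0]],
    [1, [0, 0, 0], [0, 0, 0]],
    [1, [0, 0, 0], [0, 0, 0]],
    [1, [0, 0, 0], [0, 0, 0]],
  ],
)

```text
time_s: 28.88
ee_pos: [0.5273, 0.0227, 0.1182]
eef_rot: [-3.14, -0.0, 1.658]
force: [0.4, -0.4, 0.3]
grip_width: 0.0008
grip_force: 0.0
```

Run:
```python
from h import *
c=ctrl.camera("side"); print([np.round(r["at"],3) for r in ctrl.place_of("tray_knob","side")])
cv2.imwrite("pics/s4.png",cv2.resize(c["img"][200:480,180:420],(600,600)))
for n in ["loop_medal_center","snuff_box_center"]: print(n,[np.round(r["at"],3) for r in ctrl.place_of(n,"side")])
```

```text
[array([0.634, 0.028, 0.014])]
loop_medal_center [array([0.424, 0.293, 0.005])]
snuff_box_center [array([0.545, 0.409, 0.009])]
```

View pics/s4.png

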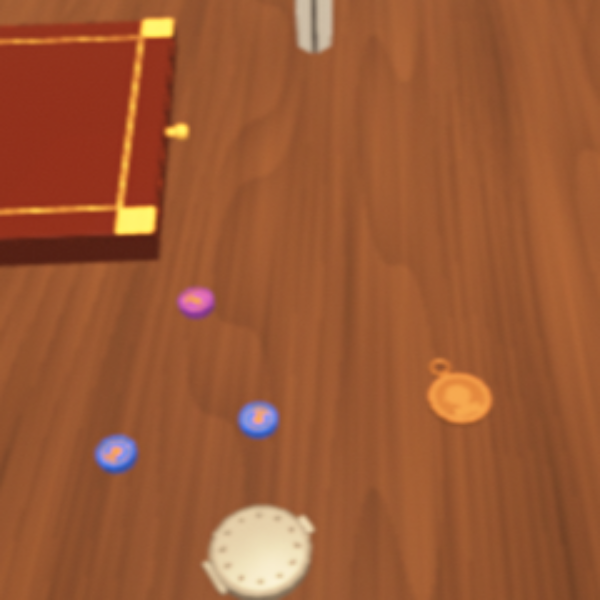

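The knob moved about 0.124 m (crop pixel (178,131)), the tray is flush with the box, and the look-alikes have not moved. Handing in.

```bash
python3 -c "
from station import ctrl
print(ctrl.hand_in())"
```

```text
the job is handed in; nothing more can be done
None
```

All three capsules went into their own recesses and the tray is pushed fully home; the looped medal and the snuff box were left where they lay, and the job is handed in (the call returned no verdict).

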